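Cure gel nail tips under the vanity's rail lamp

TASK

Get the gel nail tips curing: stand every nail-tip stand that is out on the vanity upright inside the rim of the steel curing tray, and bring the lamp over it: unclamp the lamp carriage, slide it along its rail until its pointer lines up with the line on the tray, and clamp it again. With the lamp clamped over the loaded tray, press the small recessed start button in the lamp's top fully down with the dotting stylus and let it come back up, and finish with the stylus standing back in its holder. Leave the polish bottles, hair ties and cup where they are.

Things in the scene. Friction and masses are not known exactly. Their poses are not given: they have to be found in the camera images.
- station: The curing station, fixed: a grey board 230 mm (x) by 470 mm (y), 12 mm thick, with an aluminium rail 30 mm square along y (centre at station x = +60 mm, top 130 mm up, black end brackets at y = +-224 mm, 138 mm high). Origin: on the vanity surface, 15 mm beyond the board's middle; x away from the robot, y along the rail. The station may be turned a little.
- tray: The steel curing tray, fixed on the station's board: 130 mm (x) by 150 mm (y), floor 4 mm above its origin, rim 3 mm thick and 10 mm high, so 124 by 144 mm inside: room for four stands in two rows of two. A 19 mm flange on its near side carries an engraved dark line at the tray's middle. Origin: centre of its underside, 12 mm above the vanity; axes parallel to the station's.
- tray_mark (a point): Point on the engraved line of the tray's near flange, at the tray's middle in y.
- pointer (a point): Tip of the thin steel pointer that hangs from the near edge of the lamp down to about 5 mm above the tray's flange; it moves with the carriage. Lined up with the mark when both have the same station y.
- carriage (a joint): Travel of the lamp carriage along the rail, m, 0 to 0.27, growing towards station +y. It starts parked at 0 to 0.03, clear of the tray; the tray's line lies at about 0.22 to 0.25. Unclamped it slides with 4 N of friction and stays where it is left; clamped it is held fast. Stands on the tray pass under the lamp, but cannot be loaded or reached while it is over the tray.
- push_knob (a point): Grip point, 162 mm above the vanity, of the upright grey knob (20 mm across, 138 to 172 mm high) for sliding the carriage. It stands on the lamp's top near its front edge, in its middle in y. The lamp is a white box 120 mm (x) by 110 mm (y), 108 to 138 mm above the vanity, centred 105 mm nearer the robot than the rail, so it comes right over the tray.
- clamp_lever (a joint): Angle of the clamp lever on the carriage, rad, about a vertical axis: 0 = clamped (along the rail, pointing to station -y), 1.45 = fully open (pointing to station +x, away from the robot). Counter-clockwise from above opens it; the carriage is free beyond 0.7. Treat over 1.2 as open, under 0.1 as clamped home. It stays where it is left; takes up to 8 N at its knob when clamping.
- lever_knob (a point): Grip point, 177 mm above the vanity, on the upright black cylinder (16 mm across, from 153 to 187 mm high) at the lever's end, 62 mm from its axis. The lever's flat arm below the knob is 13 mm wide with its top at 155 mm.
- lever_hinge (a point): Point on the lever's axis at the height of lever_knob; moves with the carriage.
- start_button (a joint): Travel of the recessed start button, m: 0 = up, 0.004 = fully down. A spring takes it back up; fully down takes about 4 N. It counts as pressed beyond 0.003.
- button_top (a point): Centre of the button's round top (11 mm across), 5 mm below the lamp's top surface at the bottom of a round well 14 mm across, too narrow for a fingertip; 133 mm above the vanity, moves with the carriage.
- stylus: The dotting stylus, loose, 125 mm long, 30 g, standing tip down in its holder: a thin steel shaft 5 mm across with a ball tip, a steel collar 25 mm across at 45 to 49 mm, and a dark wooden handle 12 mm across from 49 to 125 mm. Origin: the tip; z along the stylus towards the handle's end. Take it by the handle from above, about 95 mm from the tip.
- stylus_tip (a point): The stylus's tip (its origin).
- holder: The stylus holder, fixed: a squat round marble stand 54 mm across and 50 mm high. Origin: centre of its underside.
- holder_mouth (a point): Centre of the holder's top, mouth of its round bore 14 mm across; the stylus's collar rests on it with the tip about 4 mm above the holder's underside.
- nail1: A loose nail-tip stand (two to four are out, all alike; an absent one reads None): steel disc foot 36 mm across and 14 mm high, white stem 14 mm across up to 60 mm, and a thin white false nail on top up to 78 mm. 70 g. Origin: centre of the foot's underside; z up along the stem. Take it by the stem, 33 to 60 mm above the foot's underside.
- nail2: A loose nail-tip stand (two to four are out, all alike; an absent one reads None): steel disc foot 36 mm across and 14 mm high, white stem 14 mm across up to 60 mm, and a thin white false nail on top up to 78 mm. 70 g. Origin: centre of the foot's underside; z up along the stem. Take it by the stem, 33 to 60 mm above the foot's underside.
- nail3: A loose nail-tip stand (two to four are out, all alike; an absent one reads None): steel disc foot 36 mm across and 14 mm high, white stem 14 mm across up to 60 mm, and a thin white false nail on top up to 78 mm. 70 g. Origin: centre of the foot's underside; z up along the stem. Take it by the stem, 33 to 60 mm above the foot's underside.
- nail4: A loose nail-tip stand (two to four are out, all alike; an absent one reads None): steel disc foot 36 mm across and 14 mm high, white stem 14 mm across up to 60 mm, and a thin white false nail on top up to 78 mm. 70 g. Origin: centre of the foot's underside; z up along the stem. Take it by the stem, 33 to 60 mm above the foot's underside.
- polish1: A bystander: small gel-polish bottle, 28 mm across, 72 mm high, loose. Origin: centre of its underside.
- polish2: A bystander: the other polish bottle, the same size.
- tie1: A bystander: a hard silicone hair tie lying flat, 44 mm across, 8 mm high, loose. Origin: centre of its underside.
- tie2: A bystander: the other hair tie.
- cup: A bystander: the empty white ceramic rinsing cup, 72 mm across, 100 mm high, loose. Origin: centre of its underside.

How it is judged (in metres and radians):
On the way, in this order (a step that is already met when the one before it is completed fails the run):
1. the clamp lever is swung open (value of joint clamp_lever above 1.1 rad), for 0.1 s.
2. every stand is upright in the tray, and the lamp is at the mark and clamped (x of nail1 in the frame of tray between -0.048 and 0.048 m and y of nail1 in the frame of tray between -0.058 and 0.058 m and z of nail1 in the frame of tray between -0.002 and 0.01 m and angle between each of nail1, nail2, nail3, nail4's own z axis and vertical below 0.15 rad and x of nail2 in the frame of tray between -0.048 and 0.048 m and y of nail2 in the frame of tray between -0.058 and 0.058 m and z of nail2 in the frame of tray between -0.002 and 0.01 m and x of nail3 in the frame of tray between -0.048 and 0.048 m and y of nail3 in the frame of tray between -0.058 and 0.058 m and z of nail3 in the frame of tray between -0.002 and 0.01 m and x of nail4 in the frame of tray between -0.048 and 0.048 m and y of nail4 in the frame of tray between -0.058 and 0.058 m and z of nail4 in the frame of tray between -0.002 and 0.01 m and y of pointer in the frame of tray between -0.005 and 0.005 m and value of joint clamp_lever below 0.15 rad), for 0.2 s.
3. the start button is held fully down by the stylus's tip, the tray still loaded and the lamp clamped at the mark (all of step 2 and value of joint start_button above 0.003 m and distance between stylus_tip and button_top below 0.007 m), for 0.1 s.
At the end, for the whole second after the job is handed in: Every stand present is upright (within 0.15 rad) on the tray's floor inside its rim, the pointer within 5 mm of the tray's line along the rail, the clamp lever home (under 0.15 rad), the button up, and the stylus upright (within 0.12 rad) in its holder with its collar down on the mouth; all at rest (all of step 2 and horizontal distance between stylus and holder_mouth below 0.008 m and angle between stylus's own z axis and vertical below 0.12 rad and z of stylus in the frame of holder below 0.01 m and linear speed of each of nail1, nail2, nail3, nail4, stylus below 0.02 m/s and value of joint start_button below 0.001 m); the robot touches nothing.
It fails at once if a polish bottle, hair tie or the cup is moved more than 25 mm (distance of any of polish1, polish2, tie1, tie2, cup from where it was at the start of the episode above 0.025 m).
Of nail1, nail2, nail3, nail4 only 2 to 4 are there at a start; the rules pass over those that are not, and their reading is None.
At some moment in a run one of nail1, nail2, nail3, nail4 may be knocked a few centimetres aside while the robot is not near it.
It also fails if it takes over 210 s, if anything falls off the work surface, if the arm or the gripper's body presses on something with over 40 N, if the wrist force passes 120 N, or if a joint passes its speed limit or range.

ROBOT

A 7-joint arm with a two-finger parallel gripper is mounted at the origin on the work surface. World frame = base frame: x ahead of the robot, y to its left, z up, the work surface at z = 0. Lengths are in mm, angles in rad, forces in N, time in s.
With the tool pointing down it reaches from about 350 to 900 mm from the base axis. Payload 7.2 kg.
Tool frame: the origin (TCP) lies on the front face of the gripper's body, between the roots of the fingers; the fingertips stand 73 mm ahead of it and the grasp point (between the pads) lies 54 mm ahead of it; z points along the fingers, y is the line along which they close (so a half turn about z gives the same grasp; the last joint's range is limited). The gripper opens to 85 mm and grips with 20 to 120 N. Pads are 22 mm wide; open, the fingers measure 114 mm over their backs; the gripper's body (76 mm by 85 mm) begins 54 mm behind the grasp point. The pads swing forward as they close: fully open they stand 13 mm farther back than shut.
Start: joints at [-1.417, 0.411, -0.013, 1.596, 0.006, 1.134, -0.082], TCP at [137.5, 609.688, 303.897] pointing down, gripper open.
Joint ranges: [-2.95, 2.95], [-0.29, 1.99], [-1.47, 1.44], [0.14, 2.54], [-1.03, 4.17], [0.13, 1.85], [-2.86, 2.86]. Speed limits (rad/s): [2.39, 2.39, 3.01, 3.01, 3.14, 3.14, 3.14].

INTERFACE

Orientations are given as a unit quaternion [x, y, z, w].
In Python, from plant import env gives the robot as it stands. Calls block until the motion is done:
- env.goto(position, orientation): joint-space move of the TCP to a pose.
- env.servo_line(position, orientation=None, max_speed=150): straight line of the TCP; orientation=None keeps the orientation; max_speed is the mean speed in mm/s.
- env.set_joints(angles): joint-space move.
- env.open() and env.close(squeeze=None): open the fingers fully, or close them until they stop; squeeze is the grip in N (None keeps the last).
- env.pause(seconds).
- env.inverse_kinematics(position, orientation): joint angles nearest the present ones, or None.
- env.read_camera(name): name is "scene" or "side" or "wrist"; returns (picture, depth): 400x640x3 uint8, red, green, blue; 400x640 float32, mm along the optical axis (not along the pixel's ray), 0 where there is no reading.
- env.calibration(name): a dict with "fovy" (degrees; the focal length in pixels is half the picture's height over the tangent of half this angle, whatever the lens; pixels are square), "cx", "cy" (the principal point, pixels), "dist" ([k1, k2, p1, p2, k3] as OpenCV has them; the pictures are not rectified), "position" and "orientation" of the camera in the world; the wrist camera has in their place "tool_from_camera" (4x4, takes a point from camera to tool coordinates, whose origin is the TCP and whose axes are the flange's). Camera axes: x right, y down, z forward; pixel columns grow to the right and rows downward; lengths in mm; the calibration is good to about 2 mm. A picture is of the moment at which its call begins: read the wrist's pose just before it. calibration takes no time and is no camera call.
A pose or a line that the arm cannot do raises env.MotionError and nothing moves.
- env.close_job(): hands the job in; it is judged then, once.
Readings, each from a call of its own:
- env.read_t(): time.
- env.read_joint_positions(): joint angles.
- env.read_qd(): joint speeds.
- env.read_effort(): joint torques, N m.
- env.read_tool_pos(): TCP position.
- env.read_orientation(): TCP orientation.
- env.read_force(): force on the tool from outside, world axes, zero at the start.
- env.read_wrist_torque(): the same for the moment, N m.
- env.read_grip_width(): finger opening in mm.
- env.read_gripper_force(): force on a finger pad.
Only numpy, scipy, OpenCV 4.12 (cv2) and the standard library are available. Lean on these libraries where they do the work, as an engineer would, in place of code of your own. Each camera call takes 0.05 s, during which the arm holds its last target. There are 200 camera calls.

## Working session

There is one attempt and no reset: what is moved stays moved. The work goes in short steps, each a Python script; the robot and the scene stay as the last script left them, time stands still between calls to the robot, and variables do not carry over. Pictures are saved under pics/ and viewed, at most 14 in all, crops included, and the job is handed in when it is done.

```bash
ls; mkdir -p pics; python3 - <<'E'
from plant import env
import cv2,numpy as np
for n in ("scene","side"):
    p,d=env.read_camera(n); cv2.imwrite(f"pics/{n}0.png",p[:,:,::-1]); np.savez(f"{n}0.npz",p=p,d=d)
    print(n,env.calibration(n))
print(env.calibration("wrist")); print(env.read_orientation(),env.read_tool_pos(),env.read_t())
E
```

```text
pics
plant.py
scene {'fovy': 53.96191033459517, 'cx': 315.5540170968791, 'cy': 195.5859288862245, 'dist': array([0.00928934, 0.        , 0.        , 0.        , 0.        ]), 'position': array([1135.4270566 , -421.97242912, 1062.24723725]), 'orientation': array([ 0.82894527,  0.44946705, -0.16159171, -0.29106226])}
side {'fovy': 49.56641685345169, 'cx': 314.0793264948673, 'cy': 191.84251024431262, 'dist': array([-0.02746565,  0.        ,  0.        ,  0.        ,  0.        ]), 'position': array([ 266.73873383, -853.64369839,  879.07463983]), 'orientation': array([ 0.90127683, -0.12492242,  0.06075673, -0.41036944])}
{'fovy': 62.09483063466196, 'cx': 314.3424709898442, 'cy': 201.12270252307897, 'dist': array([0.01657158, 0.        , 0.        , 0.        , 0.        ]), 'tool_from_camera': array([[ 9.03211468e-04, -9.65961998e-01, -2.58682438e-01,
         6.53778768e+01],
       [ 9.99999280e-01,  1.07697125e-03, -5.30003059e-04,
        -4.60510964e-01],
       [ 7.90556362e-04, -2.58681772e-01,  9.65962274e-01,
        -7.07526849e+01],
       [ 0.00000000e+00,  0.00000000e+00,  0.00000000e+00,
         1.00000000e+00]])}
[ 1.10654022e-01  9.93858715e-01 -7.35554877e-04 -3.87132986e-05] [137.42832071 609.34975277 303.12597077] 0.1
```

View pics/scene0.png

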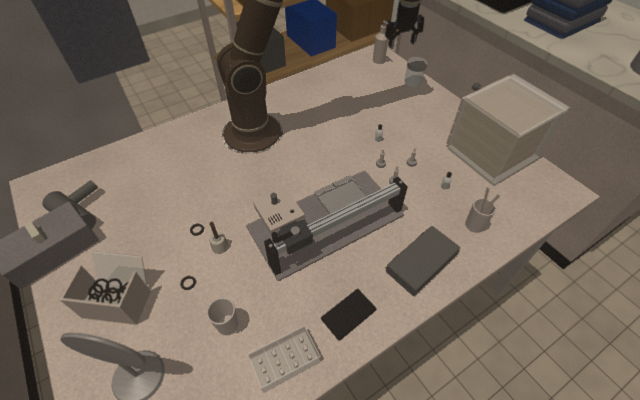

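View pics/side0.png

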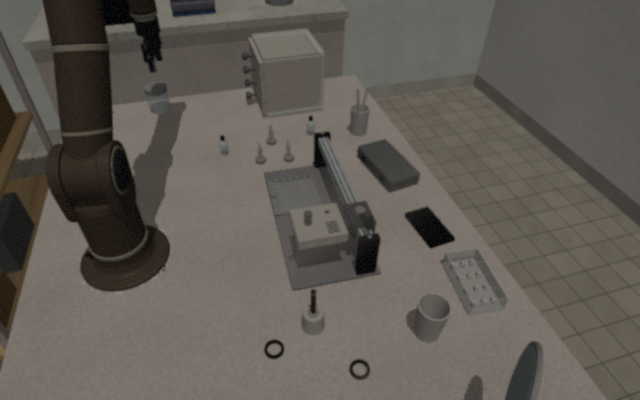

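The scene view shows the robot at (250,135), with the lamp parked at the -y end of the rail, near (283,210). The tray is near (343,195). There are three nail stands, at (381,160), (412,158) and (395,175), and two bottles, at (379,133) and (447,180). The stylus in its holder is at (217,237), and the ties are at (197,229) and (188,283). The side view agrees.

```bash
cat > h.py <<'E'
import numpy as np, cv2
from scipy.spatial.transform import Rotation as R
def K(c):
    f=200/np.tan(np.radians(c["fovy"])/2); return np.array([[f,0,c["cx"]],[0,f,c["cy"]],[0,0,1.]])
def pose(c,tcp=None,q=None):
    if "position" in c: return R.from_quat(c["orientation"]).as_matrix(),np.array(c["position"])
    T=c["tool_from_camera"]; Rt=R.from_quat(q).as_matrix()
    return Rt@T[:3,:3], Rt@T[:3,3]+tcp
def ray(c,uv):
    n=cv2.undistortPoints(np.float64(uv).reshape(-1,1,2),K(c),np.array(c["dist"]))[:,0]
    return np.c_[n,np.ones(len(n))]
def cloud(c,d,tcp=None,q=None):
    v,u=np.mgrid[:400,:640]; r=ray(c,np.stack([u.ravel(),v.ravel()],1).astype(float))
    Rm,p=pose(c,tcp,q); X=(r*d.reshape(-1,1))@Rm.T+p; X[d.ravel()<=0]=np.nan
    return X.reshape(400,640,3)
def at_z(c,uv,z,tcp=None,q=None):
    Rm,p=pose(c,tcp,q); r=ray(c,uv)@Rm.T; return p+r*((z-p[2])/r[:,2])[:,None]
def project(c,X,tcp=None,q=None):
    Rm,p=pose(c,tcp,q); Y=(np.atleast_2d(X)-p)@Rm
    return cv2.projectPoints(Y,np.zeros(3),np.zeros(3),K(c),np.array(c["dist"]))[0][:,0]
def down(yaw):  # tool z down, finger-closing axis y at world angle yaw
    cy=np.array([np.cos(yaw),np.sin(yaw),0]); z=np.array([0,0,-1.]); x=np.cross(cy,z)
    return R.from_matrix(np.c_[x,cy,z]).as_quat()
def shot(env,name):
    """wrist picture, with the pose saved"""
    q=env.read_orientation(); t=env.read_tool_pos(); p,d=env.read_camera("wrist")
    cv2.imwrite(f"pics/{name}.png",p[:,:,::-1]); np.savez(name+".npz",p=p,d=d,t=t,q=q); return p,d,t,q
E
python3 - <<'E'
from plant import env
from h import *
S=dict(scene=dict(nailA=(381,163),nailB=(412,161),nailC=(395,177),polA=(379,135),polB=(447,182),hold=(219,246),tie1=(197,229),lampknob=(274,197),lamptop=(290,205),br1=(272,250),br2=(401,187),lever=(296,233),trayc=(343,198)),
 side=dict(nailA=(261,155),nailB=(271,138),nailC=(289,154),hold=(313,325),lampknob=(308,213),br1=(368,240),br2=(320,140),stylus=(313,296)))
for n in S:
    D=np.load(n+"0.npz"); X=cloud(env.calibration(n),D["d"])
    for k,(u,v) in S[n].items(): print(n,k,X[v,u].round(0))
E
```

```text
scene nailA [425. 316.  15.]
scene nailB [481. 416.  17.]
scene nailC [520. 298.  38.]
scene polA [320. 388.  36.]
scene polB [637. 429.  41.]
scene hold [ 443. -331.   37.]
scene tie1 [ 317. -360.   -3.]
scene lampknob [ 471. -142.  177.]
scene lamptop [ 496. -105.  138.]
scene br1 [ 601. -224.  138.]
scene br2 [622. 216. 138.]
scene lever [ 603. -148.  161.]
scene trayc [484. 104.  16.]
side nailA [423. 313.  28.]
side nailB [477. 411.  22.]
side nailC [514. 293.  29.]
side hold [ 414. -351.   37.]
side lampknob [ 461. -141.  171.]
side br1 [ 581. -231.  136.]
side br2 [592. 198. 132.]
side stylus [ 419. -332.  116.]
```

```bash
python3 - <<'E'
from plant import env
from h import *
q=down(np.pi/2)
for n,p in [("w1",(430,340,320)),("w2",(450,120,330)),("w3",(480,-90,330)),("w4",(420,-300,320))]:
    env.goto(p,q); env.pause(.3); shot(env,n); print(n,env.read_tool_pos(),env.read_t(),env.read_force().round(1))
ims=[cv2.imread(f"pics/w{i}.png") for i in (1,2,3,4)]
m=np.vstack([np.hstack(ims[:2]),np.hstack(ims[2:])]); cv2.imwrite("pics/m1.png",cv2.resize(m,(800,500),interpolation=cv2.INTER_AREA))
E
```

```text
w1 [429.72698765 340.46577484 319.91926309] 1.925 [-1.  -0.6  0.3]
w2 [449.97221321 120.76879227 329.8036675 ] 3.1583 [ 0.  -0.7  0.3]
w3 [480.13086185 -89.11184989 330.01011765] 4.3667 [ 0.2 -1.   0.2]
w4 [ 420.51250074 -299.2135782   320.03600332] 5.5917 [-0.1  0.2  0.9]
```

View pics/m1.png

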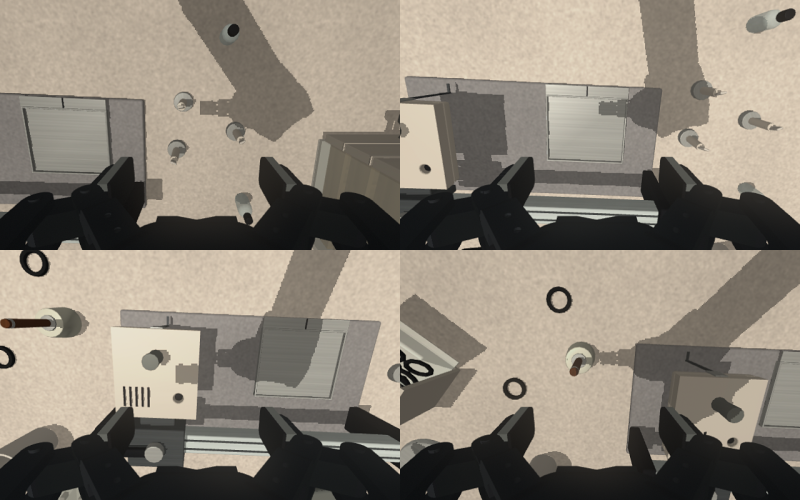

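The mosaic shows, in wrist views with image up = -x and right = +y, three stands at about (183,102), (235,131) and (177,149) in w1. The tray and its line are at (62,103) in w1. The lamp with its knob, button and lever is in w3, and the holder is in w4.

View pics/w3.png

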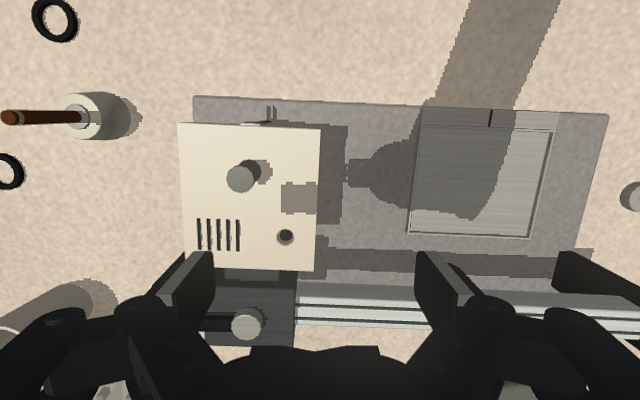

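View pics/w1.png

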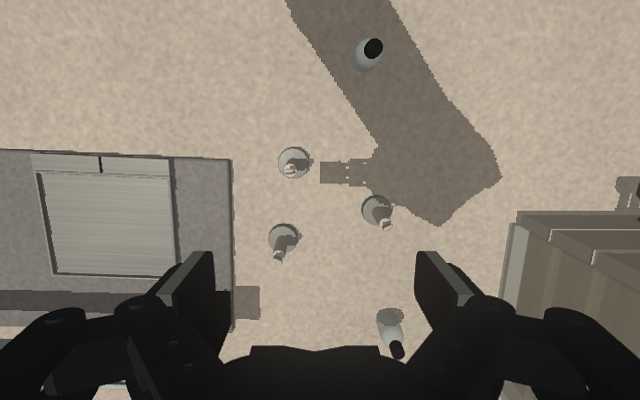

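View pics/w4.png

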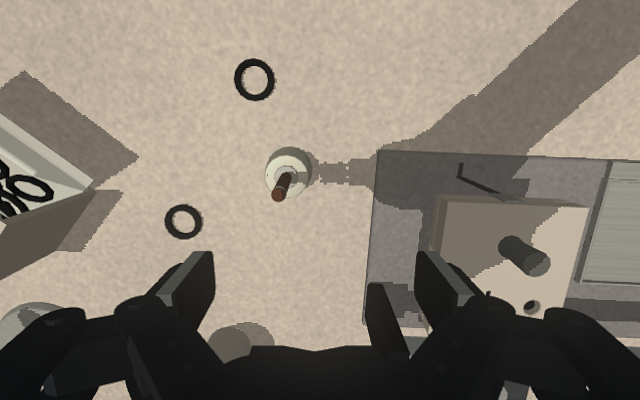

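The w3 close-up shows the push knob top at (241,180), the button at (285,237), the lever knob top at (247,324) and the tray line at (490,118). The pointer is at about (270,112). In w1 the nail feet are at (293,162), (376,210) and (283,237) and the tray line is at (100,164). In w4 the stylus end is at (279,195), the holder at (288,172) and the pointer tip at about (460,168).

```bash
cat > m.py <<'E'
from plant import env
from h import *
c=env.calibration("wrist")
def load(n):
    D=np.load(n+".npz"); return D,cloud(c,D["d"],D["t"],D["q"])
def tri(*obs):
    A=np.zeros((3,3)); b=np.zeros(3); L=[]
    for D,uv in obs:
        Rm,p=pose(c,D["t"],D["q"]); r=Rm@ray(c,[uv])[0]; r/=np.linalg.norm(r); M=np.eye(3)-np.outer(r,r); A+=M; b+=M@p; L.append((M,p))
    x=np.linalg.solve(A,b); return x, max(np.linalg.norm(M@(x-p)) for M,p in L)
def sel(X,ctr,r,z0,z1):
    P=X.reshape(-1,3); P=P[np.isfinite(P[:,0])]
    return P[(np.hypot(*(P[:,:2]-ctr).T)<r)&(P[:,2]>z0)&(P[:,2]<z1)]
def circ(P):
    (x,y),r=cv2.minEnclosingCircle(np.float32(P[:,:2])); return np.round([x,y,r,np.median(P[:,2])],1)
E
python3 - <<'E'
from m import *
W={i:load(f"w{i}") for i in (1,2,3,4)}
print("table z",[np.round(np.median(W[i][1][20:60,300:340,2]),1) for i in W])
for ctr in [(424,315),(479,413),(517,295)]:
    for i in (1,2):
        for z0,z1 in ((11,17),(30,58),(60,85)):
            P=sel(W[i][1],ctr,32,z0,z1)
            if len(P)>8: print("nail",ctr,i,(z0,z1),len(P),circ(P),P[:,:2].mean(0).round(1))
for i in (3,4):
    X=W[i][1]
    P=sel(X,(470,-140),140,136,140.5); print("lamp",i,cv2.minAreaRect(np.float32(P[:,:2])),np.median(P[:,2]))
    for n,ctr,r,z0,z1 in [("knob",(466,-141),25,169,176),("lev",(590,-150),60,182,192),("hold",(420,-340),35,46,54),("handle",(420,-340),30,118,130)]:
        P=sel(X,ctr,r,z0,z1)
        if len(P)>8: print(n,i,len(P),circ(P),P[:,:2].mean(0).round(1))
for n,uv in dict(mark=(490,118),markend=(489.5,126),pt=(270,108),button=(285,237),rimNL=(421,107),c2=(554,130),c3=(529,237),c4=(408,233),board1=(194,96),board2=(609,116)).items():
    print(n,W[3][1][int(uv[1]),int(uv[0])].round(1))
print("mark tri",tri((W[3][0],(490,118)),(W[1][0],(100,164))), tri((W[1][0],(100,172)),(W[3][0],(489.5,126))))
print("button",tri((W[3][0],(285,237)),(W[4][0],(532,307))))
E
```

```text
table z [np.float64(nan), np.float64(nan), np.float64(nan), np.float64(nan)]
nail (424, 315) 1 (11, 17) 534 [420.5 315.5  17.9  14.8] [417.9 316.5]
nail (424, 315) 1 (30, 58) 56 [420.4 315.4   7.1  46.4] [415.8 317.7]
nail (424, 315) 1 (60, 85) 134 [420.4 315.9   6.9  61.5] [419.3 316.1]
nail (424, 315) 2 (11, 17) 566 [419.5 314.3  18.1  14.3] [418.7 311.1]
nail (424, 315) 2 (30, 58) 179 [419.4 314.3   6.7  45. ] [418.6 310.1]
nail (424, 315) 2 (60, 85) 139 [419.8 314.    6.9  64.3] [418.9 313.4]
nail (479, 413) 1 (11, 17) 475 [476.8 413.9  17.6  14.7] [473.8 412. ]
nail (479, 413) 1 (30, 58) 112 [476.7 413.8   6.8  44.9] [472.8 411.2]
nail (479, 413) 1 (60, 85) 109 [476.8 413.8   6.6  62.1] [475.2 413. ]
nail (479, 413) 2 (11, 17) 547 [476.7 412.3  18.6  14.3] [475.  409.8]
nail (479, 413) 2 (30, 58) 260 [476.5 412.    6.8  45.2] [475.6 408.8]
nail (479, 413) 2 (60, 85) 177 [476.5 413.4   6.7  67. ] [475.8 411.8]
nail (517, 295) 1 (11, 17) 450 [513.1 301.4  17.8  14.7] [509.5 302.2]
nail (517, 295) 1 (30, 58) 117 [512.  301.6   6.7  45.5] [508.3 302.7]
nail (517, 295) 1 (60, 85) 117
[... 696 characters left out ...]
629 [ 459.4 -141.9   10.4  172.5] [ 458.9 -142.6]
hold 4 1083 [ 420.1 -328.8   23.2   50.8] [ 416.6 -327.3]
handle 4 145 [ 420.  -328.8    6.2  129.2] [ 418.6 -328.4]
mark [420.7 102.7  23.8]
markend [429.3 103.2  22.9]
pt [ 410.6 -137.3   29.5]
button [ 517.6 -114.3  134.6]
rimNL [408.9  30.4  11. ]
c2 [433.8 176.3  20.9]
c3 [560.  169.6  22. ]
c4 [554.8  23.4  24. ]
board1 [ 397.9 -224.2   10.5]
board2 [419.1 240.8  11.1]
mark tri (array([420.61867999, 103.04466503,  23.02674773]), np.float64(0.12432180592489976)) (array([429.16322604, 102.77309495,  24.89827782]), np.float64(0.05647386859302773))
button (array([ 515.86323484, -113.88100964,  138.36306035]), np.float64(0.3218294779270405))
```

```bash
python3 - <<'E'
import cv2,numpy as np
a=cv2.imread("pics/w3.png"); b=cv2.imread("pics/w4.png"); d=cv2.imread("pics/w2.png")
f=lambda i,x,y,w,h:cv2.resize(i[y:y+h,x:x+w],(400,300),interpolation=cv2.INTER_CUBIC)
m=np.vstack([np.hstack([f(a,235,90,80,60),f(b,440,150,100,75)]),np.hstack([f(a,450,95,80,60),f(d,0,130,120,90)])])
cv2.imwrite("pics/c1.png",m)
E
```

```text
(no output)
```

View pics/c1.png

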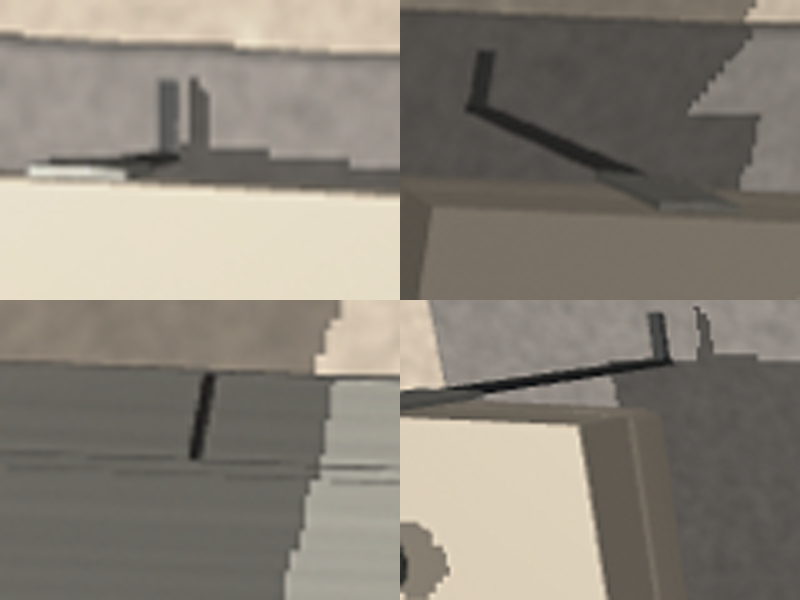

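The crops show the pointer tip at about w3 (268.6,105.6), w4 (461.8,162.5) and w2 (77,133.6). The mark line is at w3 (490,113–126).

```bash
python3 - <<'E'
from m import *
W={i:load(f"w{i}") for i in (1,2,3,4)}
T=tri((W[3][0],(268.6,105.6)),(W[4][0],(461.8,162.5)),(W[2][0],(77,133.6))); print("ptr",T)
M=tri((W[3][0],(490,118)),(W[1][0],(100,164)))[0]
yd=np.array([.0456,.999,0]); print("ptr->mark along y",(M-T[0])@yd)
X=W[3][1]
print("lever px",X[324,247].round(1),X[315:332:4,247].round(0).tolist()); P=sel(X,X[324,247,:2],18,178,195); print(len(P),circ(P) if len(P) else 0)
for uv in [(215,324),(225,324),(270,300),(320,302),(320,320),(340,330),(280,335)]: print(uv,X[uv[1],uv[0]].round(1))
E
```

```text
ptr (array([ 408.20347137, -138.76181063,   28.46888341]), np.float64(0.275405414011676))
ptr->mark along y 242.13080269270492
lever px [ 586.6 -145.5  157.5] [[578.0, -145.0, 158.0], [582.0, -145.0, 158.0], [585.0, -145.0, 158.0], [589.0, -146.0, 158.0], [593.0, -146.0, 158.0]]
0 0
(215, 324) [ 588.2 -173.1  155.2]
(225, 324) [ 588.2 -164.7  155.2]
(270, 300) [ 572.2 -127.6  144.1]
(320, 302) [582.4 -83.9 130.7]
(320, 320) [600.9 -83.8 131. ]
(340, 330) [ 7.073e+02 -5.310e+01 -3.000e-01]
(280, 335) [ 607.1 -119.7  144.3]
```

```bash
python3 - <<'E'
from plant import env
from h import *
q=down(np.pi/2)
for n,p in [("w5",(560,-200,320)),("w6",(530,-170,340))]:
    env.goto(p,q); env.pause(.3); shot(env,n)
cv2.imwrite("pics/m2.png",cv2.resize(np.hstack([cv2.imread(f"pics/w{i}.png") for i in (5,6)]),(800,250),interpolation=cv2.INTER_AREA))
from m import *
for n in ("w5","w6"):
    D,X=load(n)
    P=sel(X,(584,-208),35,182,193); print(len(P),circ(P) if len(P)>5 else 0)
    P=sel(X,(587,-146),16,156.5,161); print("hinge",len(P),circ(P) if len(P)>5 else 0)
E
```

```text
449 [ 588.7 -208.9    7.9  187.5]
hinge 776 [ 590.  -148.2   13.5  157.7]
364 [ 588.6 -208.8    8.2  187.4]
hinge 623 [ 589.7 -148.2   13.6  157.7]
```

View pics/m2.png

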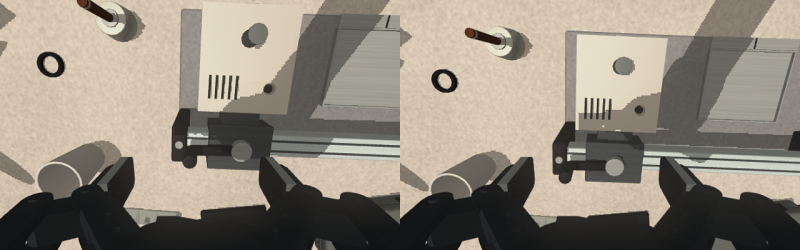

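The lever knob is at (588.7,-208.9,187.5) and its hinge at (590,-148.2), 61 mm apart as specified. Next I open the clamp.

```bash
cat > act.py <<'E'
from plant import env
from h import *
YS=-0.0456; G=54.
XD=np.array([np.cos(YS),np.sin(YS),0]); YD=np.array([-np.sin(YS),np.cos(YS),0])
def grasp_pose(g): return np.array(g,float)+[0,0,G]
def swing(hinge,L,z,t0,t1,y0,n=12):
    """lever knob path: poses for theta t0..t1, closing axis turning with it from yaw y0"""
    out=[]
    for t in np.linspace(t0,t1,n):
        a=-np.pi/2+YS+t; out.append((grasp_pose([hinge[0]+L*np.cos(a),hinge[1]+L*np.sin(a),z]),down(y0+t-t0)))
    return out
def rep(s): print(s,"t",round(env.read_t(),2),"tcp",env.read_tool_pos().round(1),"F",env.read_force().round(1),"w",round(float(env.read_grip_width()),1))
E
python3 - <<'E'
from act import *
for y0 in (0,np.pi):
    P=swing((590,-148.2),61.5,179,0.02,1.44,y0+YS)
    try: print(y0,[None if (j:=env.inverse_kinematics(*p)) is None else j.round(2).tolist() for p in (P[0],P[6],P[-1])])
    except Exception as e: print(e)
print(env.read_joint_positions().round(2))
E
```

```text
0 [[-0.27, 0.58, 0.78, 1.71, -0.46, 1.04, 0.62], [-0.18, 0.59, 0.62, 1.61, -0.38, 1.06, 1.27], [-0.17, 0.59, 0.5, 1.58, -0.31, 1.06, 1.8]]
3.141592653589793 [[0.94, 0.71, -1.04, 1.63, 0.65, 1.19, 2.85], [-0.48, 0.88, 1.25, 1.63, -0.87, 1.29, -1.49], [-0.53, 0.89, 1.25, 1.6, -0.87, 1.3, -0.9]]
[-0.18  0.28  0.51  1.74 -0.15  1.16  1.94]
```

```bash
python3 - <<'E'
from act import *
P=swing((590,-148.2),61.5,179,0.02,1.43,YS)
p,q=P[0]; p=np.array([588.7,-208.9,p[2]])
env.open(); env.goto(p+[0,0,70],q); env.servo_line(p,q,80); rep("at")
env.close(40); rep("closed")
for p,q in P[1:]: env.servo_line(p,q,60)
rep("swung"); env.open(); env.servo_line(env.read_tool_pos()+[0,0,110],None,150); 
env.goto((560,-150,330),down(np.pi/2)); env.pause(.3); shot(env,"w7")
from m import *
D,X=load("w7"); P=sel(X,(640,-150),50,182,193); print(len(P),circ(P)); P=sel(X,(590,-148),16,156.5,161); print(circ(P)); print(env.read_joint_positions().round(2))
E
```

```text
at t 9.81 tcp [ 588.9 -209.1  233.5] F [ 0.3 -0.1 -0.9] w 85.3
closed t 10.45 tcp [ 588.8 -208.9  233.2] F [-0.3  0.5  2.4] w 14.3
swung t 13.56 tcp [ 650.9 -160.3  233.2] F [ 7.  -1.1  2.9] w 14.7
374 [ 649.9 -160.8    7.9  187.3]
[ 591.  -148.6   14.4  157.7]
[-0.12  0.32  0.39  1.7  -0.13  1.15  1.87]
```

```bash
cat > nails.py <<'E'
from act import *
from m import load,sel,circ
TC=np.array([494.3,99.9,0])
SL=[TC+28*XD, TC-28*XD-42*YD, TC-28*XD+42*YD]
def find(X,ctr):
    P=sel(X,ctr,60,58,85)
    if len(P)<30: return None
    c0=np.median(P[:,:2],0); Q=sel(X,c0,30,11,17); f=circ(Q); s=circ(sel(X,f[:2],15,58,85)); return f,s
def look(n,p=(430,340,320)):
    env.goto(p,down(np.pi/2)); env.pause(.3); shot(env,n); return load(n)[1]
def pick_place(g,slot,ypick,H=50):
    qp,qs=down(ypick),down(np.pi/2+YS); g=np.array([g[0],g[1],H])
    env.goto(grasp_pose(g)+[0,0,110],qp); env.servo_line(grasp_pose(g),qp,120); env.close(40); w=env.read_grip_width()
    env.servo_line(grasp_pose(g)+[0,0,110],qp,150); rep("lifted (closed width %.1f)"%w)
    if env.read_grip_width()<10: return False
    s=slot.copy(); s[2]=H+16
    env.goto(grasp_pose(s)+[0,0,94],qs); env.servo_line(grasp_pose(s)+[0,0,8],qs,120); env.servo_line(grasp_pose(s)+[0,0,1],qs,25); rep("down")
    env.open(); env.servo_line(grasp_pose(s)+[0,0,110],qs,150); return True
E
python3 - <<'E'
from nails import *
X=look("n1")
for c in [(420,315),(476.7,413),(513,301)]: print(find(X,c))
f,s=find(X,(513,301))
if 16.5<f[2]<20: pick_place((f[:2]+s[:2])/2,SL[0],np.pi/2)
X=look("n2")
for c in [(420,315),(476.7,413)]: print(find(X,c))
E
```

```text
(array([420.3, 315.4,  17.9,  14.7]), array([420.5, 315.8,   7. ,  61.2]))
(array([476.9, 414. ,  17.7,  14.7]), array([477. , 413.9,   7. ,  61.3]))
(array([513.1, 301.4,  17.8,  14.7]), array([512.9, 301.2,   6.8,  61.4]))
lifted (closed width 13.0) t 21.35 tcp [512.5 301.  213.1] F [-0.7 -0.7 -1.8] w 12.8
down t 23.48 tcp [522.2  98.6 121. ] F [ 0.1 -0.8 -1.4] w 13.0
(array([420.2, 315.4,  18. ,  14.7]), array([420.4, 315.6,   6.9,  61.3]))
(array([477. , 414.1,  17.9,  14.7]), array([476.7, 413.8,   6.8,  61.2]))
```

```bash
python3 - <<'E'
from nails import *
X=look("n3"); f,s=find(X,(477,414)); print(f,s)
assert 16.5<f[2]<20 and pick_place((f[:2]+s[:2])/2,SL[2],0)
X=look("n4"); f,s=find(X,(420.3,315.5)); print(f,s)
assert 16.5<f[2]<20 and pick_place((f[:2]+s[:2])/2,SL[1],np.pi/2)
X=look("t1",(440,100,330))
for sl in SL: 
    P=sel(X,sl[:2],26,58,100); Q=sel(X,sl[:2],30,26,34); print(len(P),len(Q),circ(P) if len(P)>5 else 0,circ(Q) if len(Q)>5 else 0,sl)
p,d=env.read_camera("scene"); cv2.imwrite("pics/s1.png",cv2.resize(p[110:290,160:480,::-1],(800,450)))
E
```

```text
[477.  413.9  17.7  14.6] [476.8 414.    7.   61.3]
lifted (closed width 12.7) t 30.95 tcp [476.4 413.7 213. ] F [-0.6  0.  -1.6] w 12.8
down t 33.8 tcp [468.2 143.1 121. ] F [-0.3  1.  -1.2] w 12.9
[420.4 315.5  17.7  14.8] [420.5 315.6   7.   61.1]
lifted (closed width 12.6) t 39.73 tcp [420.  315.2 213.2] F [-0.2 -0.4 -1.7] w 12.7
down t 42.04 tcp [464.4  59.2 121. ] F [-0.5  0.4 -1.1] w 12.5
219 476 [522.1  98.2   6.9  76.4] [522.6  98.6  18.2  30.6] [522.270894    98.62364244   0.        ]
205 512 [464.2  59.    7.   76.5] [464.4  59.1  17.9  30.7] [464.41456966  59.22001655   0.        ]
217 508 [467.3 142.7   6.9  77.1] [467.2 142.7  17.9  30.7] [468.24364233 143.13269856   0.        ]
```

View pics/t1.png

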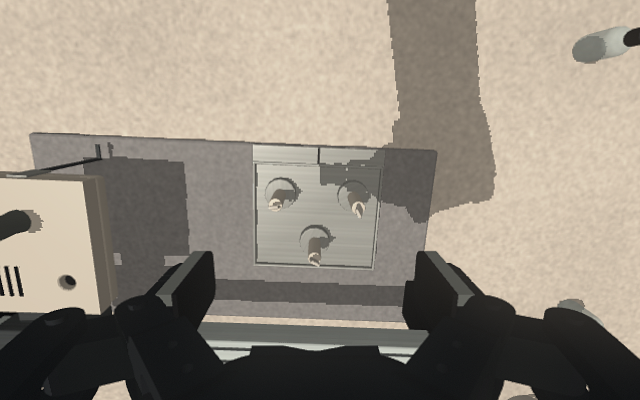

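All three stands are upright in the tray, at pixels (280,190), (352,193) and (316,240), with the mark at (319,157). Now I slide the carriage.

```bash
python3 - <<'E'
from act import *
q=down(np.pi/2+YS); k=np.array([459.7,-141.5,163.])
env.goto(grasp_pose(k)+[0,0,90],q); env.servo_line(grasp_pose(k),q,100); env.close(40); rep("grip")
p0=env.read_tool_pos()
for d in np.linspace(0,242.1,9)[1:]: env.servo_line(p0+d*YD,q,80); rep(f"{d:.0f}")
env.pause(.3); rep("end"); env.open(); env.servo_line(env.read_tool_pos()+[0,0,100],q,150)
env.goto((390,60,300),down(np.pi/2)); env.pause(.3); shot(env,"p1")
env.goto((390,140,300),down(np.pi/2)); env.pause(.3); shot(env,"p2")
f=lambda i:i[60:260,220-100:220+300-0]
a,b=[cv2.imread(f"pics/p{i}.png") for i in (1,2)]
cv2.imwrite("pics/pp.png",np.vstack([a[100:400],b[100:400]]))
E
```

```text
grip t 47.17 tcp [ 459.7 -141.6  217.2] F [-1.3  0.3  5.1] w 17.7
30 t 47.7 tcp [ 461.2 -110.2  217.3] F [-1.8  3.5  3.7] w 17.5
61 t 48.23 tcp [462.4 -80.3 217.2] F [-2.2  5.2  4.1] w 17.7
91 t 48.75 tcp [463.7 -50.2 217.2] F [-2.8  3.2  5.9] w 18.0
121 t 49.27 tcp [465.1 -20.  217.2] F [-2.9  3.7  5.9] w 17.5
151 t 49.8 tcp [466.4  10.3 217.2] F [-4.1  3.6  4.4] w 17.6
182 t 50.33 tcp [467.7  40.6 217.2] F [-4.1  3.2  5. ] w 17.6
212 t 50.85 tcp [469.   70.9 217.2] F [-3.8  3.9  6.3] w 17.8
242 t 51.38 tcp [470.4 101.2 217.2] F [-4.2  3.6  6.1] w 17.6
end t 51.67 tcp [470.3 101.3 217.2] F [-4.1  3.7  6.2] w 17.5
```

View pics/pp.png

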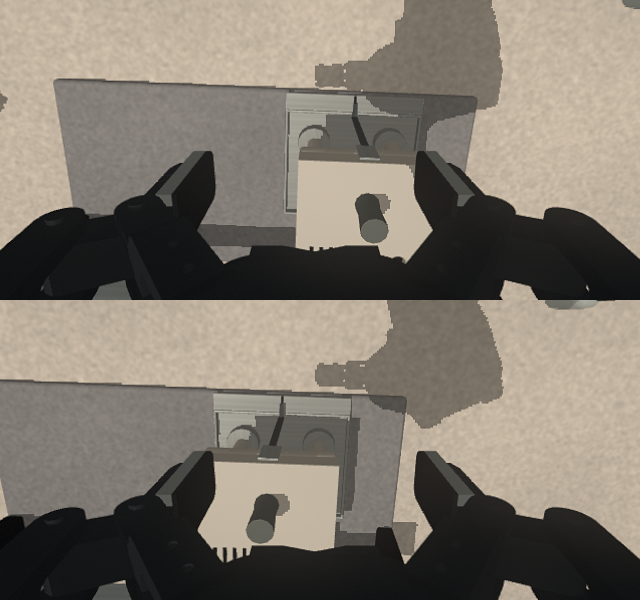

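The lamp is now over the tray, with the pointer close to the line at (355,97) in p1 and (282,398 → row 198) in p2. I'll zoom in to check.

```bash
python3 - <<'E'
import cv2,numpy as np
a,b=[cv2.imread(f"pics/p{i}.png") for i in (1,2)]
cv2.imwrite("pics/pz.png",np.hstack([cv2.resize(i[185:235,x-20:x+20],(400,500),interpolation=cv2.INTER_CUBIC) for i,x in ((a,355),(b,282))]))
E
```

```text
(no output)
```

View pics/pz.png

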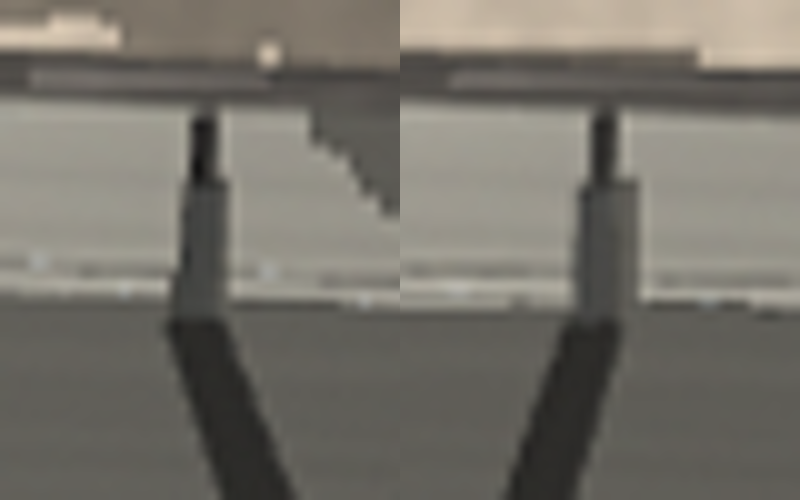

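The pointer is aligned with the line to well under 1 mm in both views. Now I clamp it.

```bash
python3 - <<'E'
from act import *
from m import load,sel,circ
env.goto((570,92,330),down(np.pi/2)); env.pause(.3); shot(env,"l1"); X=load("l1")[1]
k=circ(sel(X,(661,81.5),40,182,193)); h=circ(sel(X,(601,94),18,156.5,161)); print(k,h)
H=np.array([601.0,94.0]); v=k[:2]-H; L=np.hypot(*v); th=np.arctan2(v[1],v[0])+np.pi/2-YS; print(L,th)
assert 58<L<65 and 1.2<th<1.5
P=swing(H,L,179,th,0.0,YS+th,13)
p,q=P[0]; env.goto(p+[0,0,80],q); env.servo_line(p,q,80); env.close(60); rep("grip")
for i,(p,q) in enumerate(P[1:]): env.servo_line(p,q,60); (i%3==2) and rep(i)
print(env.read_tool_pos(),P[-1][0])
E
```

```text
[660.5  82.6   8.1 187.3] [603.4  94.1  15.8 157.7]
60.582258128927485 1.4270938243048317
grip t 58.12 tcp [660.6  82.7 233.3] F [-2.  -0.2  2.7] w 13.8
2 t 58.92 tcp [652.6  62.8 233.2] F [-3.7  0.1  4.5] w 14.2
5 t 59.72 tcp [638.2  46.6 233.2] F [-3.4  0.9  5.4] w 14.0
8 t 60.52 tcp [619.1  36.5 233.2] F [-4.1  0.5  6.8] w 14.4
11 t 61.32 tcp [598.1  33.7 233.2] F [-3.2  0.2  6.9] w 13.9
[598.08606015  33.71098187 233.24124565] [598.23840632  33.48071712 233.        ]
```

```bash
python3 - <<'E'
from act import *
from m import load,sel,circ
p=env.read_tool_pos(); env.servo_line(p-2*XD,None,20); rep("push"); env.open(); env.servo_line(env.read_tool_pos()+[0,0,100],None,150)
env.goto((570,50,330),down(np.pi/2)); env.pause(.3); shot(env,"l2"); X=load("l2")[1]
k=circ(sel(X,(597,33),30,182,193)); v=k[:2]-[601,94.]; print(k,"theta",np.arctan2(v[1],v[0])+np.pi/2-YS)
a=circ(sel(X,k[:2],9,180,193)); h=circ(sel(X,(601,94),15.5,156.5,161)); print(h)
env.goto((400,80,300),down(np.pi/2)); env.pause(.3); shot(env,"p3"); 
env.goto((430,-300,340),down(np.pi/2)); env.pause(.3); shot(env,"h1"); X=load("h1")[1]
print("holder",circ(sel(X,(420,-329),40,47,54)),"handle",circ(sel(X,(420,-329),30,122,132)))
a=cv2.imread("pics/p3.png")[170:290,300:460]; b=cv2.imread("pics/l2.png")[200:400,160:480]
cv2.imwrite("pics/pz3.png",np.hstack([cv2.resize(a,(400,300)),cv2.resize(b,(400,300))]))
E
```

```text
push t 61.58 tcp [597.4  33.9 233.3] F [ 4.4 -0.8 -1.8] w 14.4
[598.3  33.3   8.  187.6] theta 0.001148247064478719
[601.2  93.   14.4 157.8]
holder [ 421.1 -328.4   23.2   50.9] handle [ 420.9 -328.6    6.2  129.6]
```

View pics/pz3.png

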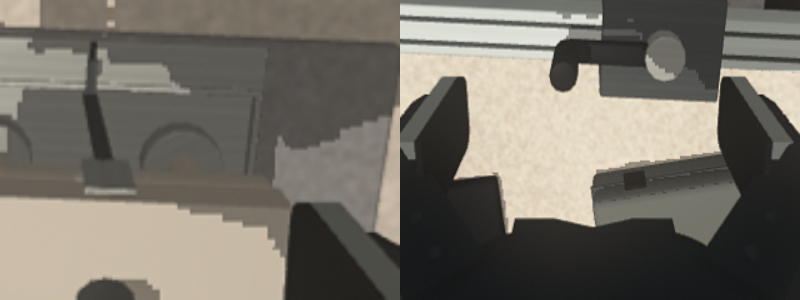

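It is clamped: theta is about 0 and the pointer still sits on the line at (93,45). Next I measure the button from two places, pick up the stylus and look at its tip.

```bash
python3 - <<'E'
from act import *
from m import load,sel,circ,tri
Q=down(np.pi/2+YS)
for n,p in (("b1",(510,100,300)),("b2",(500,150,300))):
    env.goto(p,Q); env.pause(.3); g,d,t,q=shot(env,n); X=load(n)[1]
    P=sel(X,(527,129),15,130,136.5); print("button",len(P),circ(P),P[:,:2].mean(0)); print("px of (527,129,134)",project(env.calibration("wrist"),[527,129,134],t,q))
    # hole edge: inverse mask of lamp-top points
    u=project(env.calibration("wrist"),[527,129,138],t,q)[0].astype(int)
    cv2.imwrite(f"pics/{n}c.png",cv2.resize(g[u[1]-30:u[1]+30,u[0]-40:u[0]+40,::-1],(400,300)))
s=np.array([420.5,-328.5,99.])
env.goto(grasp_pose(s)+[0,0,100],Q); env.servo_line(grasp_pose(s),Q,80); env.close(30); rep("grip"); print(env.read_tool_pos())
env.servo_line(grasp_pose(s)+[0,0,130],Q,100); env.pause(.3); shot(env,"st"); rep("up")
cv2.imwrite("pics/bs.png",np.hstack([np.vstack([cv2.imread(f"pics/b{i}c.png") for i in (1,2)]),cv2.resize(cv2.imread("pics/st.png")[100:300,250:383],(400,600))]))
E
```

```text
button 217 [525.8 130.6   9.9 133.7] [528.03971057 128.31014141]
px of (527,129,134) [[355.58960917 223.61707714]]
button 214 [529.1 125.5   8.6 133.7] [528.24361518 127.50553755]
px of (527,129,134) [[290.36615071 238.85022865]]
grip t 73.95 tcp [ 420.5 -328.5  153.1] F [0.2 0.1 1.3] w 10.9
[ 420.5277735  -328.53068798  153.07532179]
up t 75.75 tcp [ 420.4 -328.5  282.9] F [ 0.2 -0.5 -0.3] w 11.1
```

View pics/bs.png

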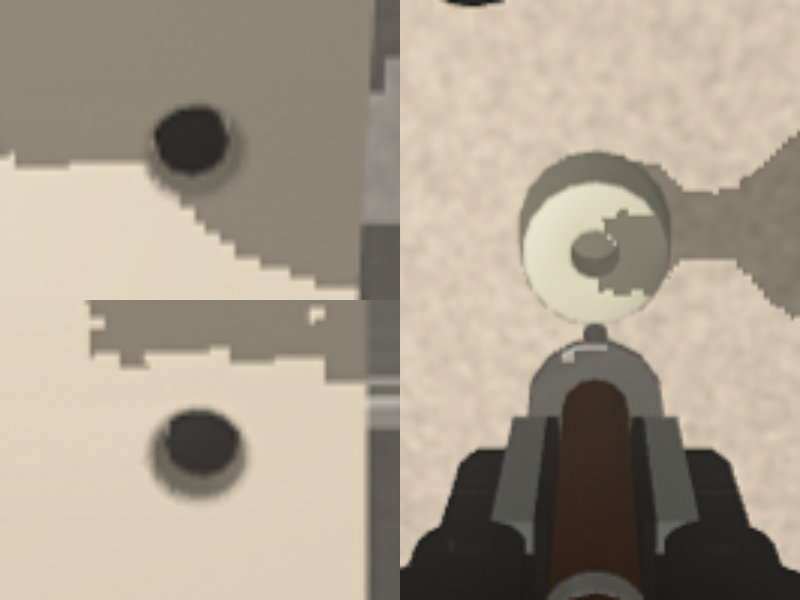

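The left crops show the button disc at crop pixels (192,139) in b1 and (200,142) in b2. On the right, the stylus hangs centred in the jaws with its tip at about st (315,208), and the holder is below it.

```bash
python3 - <<'E'
from m import *
obs=[]
for n,(x,y),(rx,ry) in (("b1",(192,139),(195,148)),("b2",(202,142),(197,154))):
    D=np.load(n+".npz"); u=project(c,[527,129,138],D["t"],D["q"])[0].astype(int)
    uv=(u[0]-40+(x+.5)/5-.5,u[1]-30+(y+.5)/5-.5); ru=(u[0]-40+rx/5,u[1]-30+ry/5); obs.append((D,uv))
    print(n,uv,"btn@133.7",at_z(c,[uv],133.7,D["t"],D["q"]).round(1),"rim@138.5",at_z(c,[ru],138.5,D["t"],D["q"]).round(1))
print(tri(*obs))
D=np.load("st.npz"); t=D["t"]; print("tip expected px",project(c,t-[0,0,149],D["t"],D["q"])); 
print("seen at z",at_z(c,[(315,208)],t[2]-149,D["t"],D["q"]),t)
# blob bounds of the steel shaft/tip: width-centre by row
d=D["d"]; m=(d>150)&(d<260); 
for r in range(200,222,3): 
    k=np.where(m[r,280:350])[0]; print(r,(k.min()+280,k.max()+280) if len(k) else None)
E
```

```text
b1 (np.float64(354.0), np.float64(222.4)) btn@133.7 [[526.1 127.9 133.7]] rim@138.5 [[526.2 128.  138.5]]
b2 (np.float64(289.0), np.float64(238.0)) btn@133.7 [[526.4 128.  133.7]] rim@138.5 [[526.7 127.9 138.5]]
(array([526.343235  , 127.92214335, 133.38728922]), np.float64(0.1469059776246422))
tip expected px [[315.14024171 210.50432765]]
seen at z [[ 418.60805854 -328.51342423  133.80975242]] [ 420.40896834 -328.49641915  282.80975242]
200 None
203 None
206 None
209 (np.int64(312), np.int64(317))
212 (np.int64(311), np.int64(318))
215 (np.int64(307), np.int64(323))
218 (np.int64(300), np.int64(329))
221 (np.int64(298), np.int64(331))
```

```bash
python3 - <<'E'
from act import *
Q=down(np.pi/2+YS); b=np.array([526.3,127.9,0])
env.close(60); p=env.read_tool_pos(); env.servo_line([p[0],p[1],345],Q,150)
env.goto(b+[0,0,345],Q); env.servo_line(b+[0,0,300],Q,100); env.servo_line(b+[0,0,284.5],Q,20); env.pause(.3); rep("above"); F0=env.read_force()[2]
z=284.5
while z>276:
    z-=.5; env.servo_line(b+[0,0,z],Q,15); env.pause(.05); f=env.read_force()[2]-F0; print(z,round(env.read_tool_pos()[2],2),round(f,2))
    if f>7: break
env.pause(.4); rep("pressed"); print(env.read_force()-0)
E
```

```text
above t 80.07 tcp [526.3 127.9 284.6] F [0.2 0.1 0. ] w 10.5
284.0 283.99 -0.43
283.5 283.49 -0.52
283.0 282.97 -0.43
282.5 282.48 0.12
282.0 281.99 0.22
281.5 281.59 0.29
281.0 281.04 1.37
280.5 280.5 1.89
280.0 280.02 1.39
279.5 279.52 2.06
279.0 279.02 2.71
278.5 278.52 3.43
278.0 278.04 2.68
277.5 277.54 3.63
277.0 277.26 6.29
276.5 277.05 9.0
pressed t 85.27 tcp [526.6 127.8 277.1] F [-0.8  0.3  9.7] w 10.4
[-0.80886256  0.30253604  9.66092209]
```

The button bottomed out at about 9 N, after roughly 5 mm of travel from first contact. Now I return the stylus.

```bash
python3 - <<'E'
from act import *
from m import load,sel,circ
Q=down(np.pi/2+YS); s=np.array([420.6,-328.5,0])
env.servo_line([526.3,127.9,300],Q,40); env.servo_line([526.3,127.9,345],Q,100)
env.goto(s+[0,0,300],Q); env.pause(.3); env.servo_line(s+[0,0,210],Q,100); env.servo_line(s+[0,0,157],Q,40); env.pause(.2); rep("pre"); F0=env.read_force()[2]
z=157
while z>152.6:
    z-=.5; env.servo_line(s+[0,0,z],Q,15); f=env.read_force()[2]-F0
    if f>2: break
print(z,f); rep("in"); env.open(); env.pause(.3); env.servo_line(s+[0,0,300],Q,120)
env.goto((430,-300,340),down(np.pi/2)); env.pause(.3); shot(env,"h2"); X=load("h2")[1]
print("holder",circ(sel(X,(420,-329),40,47,52)),"handle",circ(sel(X,(420,-329),30,122,132)))
env.goto((380,90,320),down(np.pi/2)); env.pause(.3); shot(env,"p4")
env.goto((390,-250,400),down(np.pi/2)); env.pause(.3)
for n in ("scene","side"):
    p,d=env.read_camera(n); cv2.imwrite(f"pics/{n}9.png",p[:,:,::-1])
a=cv2.imread("pics/p4.png")[100:300,200:467]; b=cv2.imread("pics/h2.png")[60:260,200:467]
c1=cv2.imread("pics/scene9.png")[110:290,200:440]; d1=cv2.imread("pics/side9.png")[110:290,200:440]
cv2.imwrite("pics/fin.png",np.vstack([np.hstack([cv2.resize(x,(400,300)) for x in r]) for r in ((a,b),(c1,d1))]))
rep("end")
E
```

```text
pre t 91.35 tcp [ 420.7 -328.5  157.1] F [ 0.1  0.1 -0.1] w 10.1
153.0 2.0875483785040925
in t 93.35 tcp [ 420.6 -328.6  153.1] F [-0.2  1.2  2. ] w 10.5
holder [ 420.1 -329.    23.1   50.7] handle [ 420.1 -328.8    6.1  129.7]
end t 99.93 tcp [ 390.2 -249.6  400. ] F [-0.4 -0.5 -0.5] w 85.4
```

View pics/fin.png

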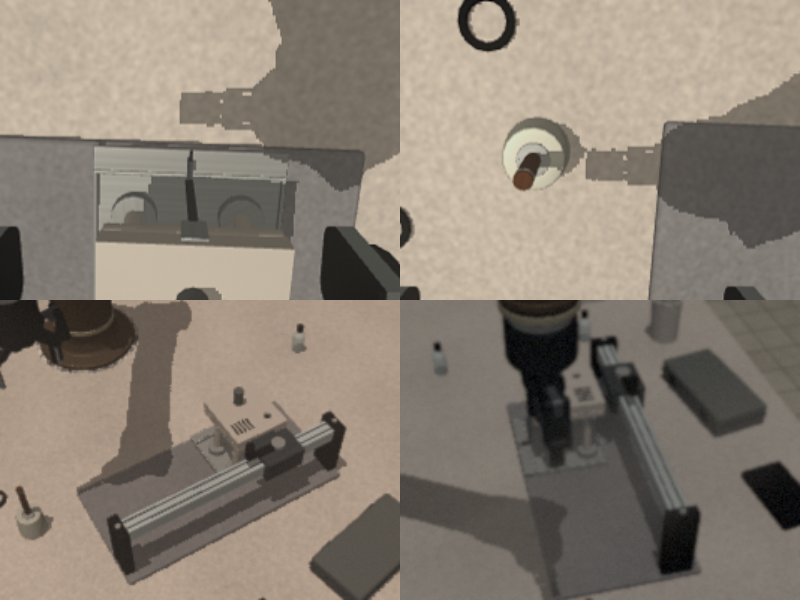

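The final views show the stylus seated upright in its holder, the lamp clamped over the tray with its pointer on the line at (190,165), and the near stands still in their places. The far stand shows under the lamp in the side view. Handing in.

```bash
python3 -c "
from plant import env
print(env.close_job())"
```

```text
the job is handed in; nothing more can be done
None
```

The job is handed in (no verdict came back): all three stands found are upright in the tray, the lamp is clamped at the mark, the start button was pressed to its stop and released, and the stylus is back in its holder.

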